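Open both leaves of the ticket stock cabinet

TASK

Open up both leaves of the small grey double-door cabinet on the desk. First swing the lapping left-hand door wide open by its pull, to about a right angle; then push the thumb tab of the flush bolt, which this uncovers on the edge of the right-hand door, all the way down, so that the right-hand door is freed and springs ajar by itself. Leave the left-hand door wide open.

Things in the scene. Friction and masses are not known exactly. Their poses are not given: they have to be found in the camera images.
- cabinet: Fixed grey sheet-steel cabinet, carcass 110 deep x 220 wide, roof at z 165 mm. Origin: centre of its underside on the desk; +x to its back, +y to its left seen from the robot. Both doors hang before its front plane x -55, z 23 to 164. A steel keeper stands on the roof's front at x -89 to -25, y -41 to -11, up to z 174. A 22 mm pack of cards lies on the roof's rear left.
- active_hinge (a point): Left door's vertical hinge axis, at desk height: cabinet x -55, y +110 mm. The left (active) door is a hollow pan open at its back; shut, its front sheet is at cabinet x -95 and laps 12 mm over the right (passive) door, whose hinge axis is at cabinet x -55, y -110 and front at x -90.
- active_door (a joint): Left door's angle in rad: 0 shut, grows as its free edge swings toward the robot (clockwise from above), stop at 1.9. It may start up to 0.06 ajar. No latch; light friction (0.05 N m), stays where it is left.
- active_pull (a point): Grip point on the left door's pull, on the axis of a round upright steel bar 10 mm thick, 18 mm below its top (z 158 mm). The bar is 78 mm tall, axis 32 mm before the door's front, with a round post to the door at each end. Door shut: cabinet x -127, y +30, z 140. Axes are the door's: x into the cabinet when shut, y toward the hinge. The right door has a like pull at cabinet y -60.
- bolt_tab (a point): Centre of the top face of the bolt's flat steel thumb tab, 26 (cabinet x) x 32 (y) x 8 mm thick, at the right door's edge, behind the left door: covered while that is shut, free from above and in front once it is open. At cabinet x -77, y +28, z 148 mm with the bolt up; z 128 pushed home. It moves with the right door.
- bolt (a joint): Travel of the flush bolt in m: 0 is up, its rod in the keeper on the roof, locking the right door; grows as the tab is pushed straight down, stop at 0.020. It clears the keeper after about 0.010. Friction 3 N, no spring: it stays where it is left.
- passive_door (a joint): Right door's angle in rad: 0 shut, grows as its free edge swings toward the robot (anticlockwise from above). A weak spring (about 0.08 N m) pushes it to about 0.35 to 0.4 once the bolt is drawn and nothing holds the tab.

How it is judged:
On the way, in this order (a step that is already met when the one before it is completed fails the run):
1. the left door is swung wide open (over 1.2 rad) while the bolt is still up (value of joint active_door above 1.2 rad and value of joint bolt below 0.006 m), for 0.2 s.
2. the bolt is pushed down, over 15 mm of its 20 mm (value of joint bolt above 0.015 m), for 0.2 s.
At the end, for the whole second after the job is handed in: The left door stands open over 1.2 rad (69 degrees), the bolt is down by over 15 mm and the right door stands ajar by over 0.15 rad (value of joint active_door above 1.2 rad and value of joint bolt above 0.015 m and value of joint passive_door above 0.15 rad); the robot touches nothing.
It also fails if it takes over 51 s, if anything falls off the work surface, if the arm or the gripper's body presses on something with over 40 N, if the wrist force passes 120 N, or if a joint passes its speed limit or range.

ROBOT

A 6-joint arm with a two-finger parallel gripper is mounted at the origin on a cart in front of the work surface, level with it; the furniture and walls round the work are solid. World frame = base frame: x ahead of the robot, y to its left, z up, the work surface at z = 0. Lengths are in m, angles in rad, forces in N, time in s.
With the tool pointing down it reaches from about 0.275 to 0.825 m from the base axis. Payload 4.9 kg.
Tool frame: the origin (TCP) lies at the very end of the fingers, on their centre line; the grasp point (between the pads) lies 19 mm behind it; z points along the fingers, y is the line along which they close (so a half turn about z gives the same grasp; the last joint's range is limited). The gripper opens to 85 mm and grips with 20 to 120 N. Pads are 22 mm wide; open, the fingers measure 114 mm over their backs; the gripper's body (76 mm by 85 mm) begins 54 mm behind the grasp point. The pads swing forward as they close: fully open they stand 13 mm farther back than shut.
Start: joints at [-1.376, 0.326, -0.193, 1.052, 0, 1.437], TCP at [0.178, -0.521, 0.231] pointing down, gripper open.
Joint ranges: [-2.65, 2.65], [-0.97, 1.79], [-1.3, 1.35], [-1.93, 2.1], [-1.47, 1.37], [-3.14, 3.14]. Speed limits (rad/s): [2.57, 2.57, 3.14, 3.14, 3.14, 3.14].

INTERFACE

Orientations are given as [roll, pitch, yaw] about the fixed x, y, z axes, in that order (R = Rz(yaw) Ry(pitch) Rx(roll)).
In Python, from bench import env, eoat, solver, eyes, order, sensors gives the robot as it stands. Calls block until the motion is done:
- env.move_ptp(position, orientation): joint-space move of the TCP to a pose.
- env.move_straight(position, ori=None, velocity=0.15, force_limit=None): straight line of the TCP; ori=None keeps the orientation; velocity is the mean speed in m/s. With force_limit (N) it stops when the force on the tool has changed by that much, and returns True; else False.
- env.move_j(angles): joint-space move.
- eoat.set_gripper(opening): finger opening in m; the grip force is fixed at half the most; returns when the fingers have stopped.
- env.dwell(seconds).
- solver.solve_ik(position, orientation): joint angles nearest the present ones, or None.
- eyes.capture(name): name is "side" or "top" or "wrist"; returns a dict with "pixels" (384x512x3 uint8, red, green, blue), "range_z" (384x512 float32, m along the optical axis (not along the pixel's ray), 0 where there is no reading), "mtx" (3x3 intrinsics, pixels), "distortion" ([k1, k2, p1, p2, k3] as OpenCV has them; the pictures are not rectified), "view" (4x4, takes a point from world to camera coordinates); the wrist camera has in their place "tool_from_camera" (4x4, takes a point from camera to tool coordinates, whose origin is the TCP and whose axes are the flange's). Camera axes: x right, y up, looking along -z (the intrinsics and any distortion apply to the point x, -y, -z); pixel columns grow to the right and rows downward; lengths in m; the calibration is good to about 2 mm. A picture is of the moment at which its call begins: read the wrist's pose just before it.
A pose or a line that the arm cannot do raises env.MotionError and nothing moves.
- order.sign_off(): hands the job in; it is judged then, once.
Trained networks look in a picture, given as the dict that the camera call returned (one of the last four; its "shot" number tells which), for a name from the list of things; names that differ only in an ending like _2 or _b are one class to them, and where a whole thing is asked for, a point or a joint stands for the part that bears it (a point fixed in the world has none). Each returns a list of dicts, best first, with "score" (0 to 1); they miss things now and then, are a little off and sometimes report something else, mostly with a low value. They report only what shows in the picture. A call takes as long as a camera call.
- eyes.find_in(name, picture): "uv" ([column, row] in pixels, amid what is visible of it).
- eyes.silhouettes(name, picture): "mask" (384x512 bool, what is visible of it) and "uv" ([column, row] in pixels, amid what is visible of it).
- eyes.landmark_of(name, picture): "uv" ([column, row] in pixels: a listed point, or the origin of a listed thing).
Readings, each from a call of its own:
- sensors.current_t(): time.
- sensors.current_joint_pos(): joint angles.
- sensors.current_qd(): joint speeds.
- sensors.current_joint_torque(): joint torques, N m.
- sensors.current_tcp_pos(): TCP position.
- sensors.current_orientation(): TCP orientation.
- sensors.current_wrist_force(): force on the tool from outside, world axes, zero at the start.
- sensors.current_moment(): the same for the moment, N m.
- sensors.current_finger_gap(): finger opening in m.
- sensors.current_finger_force(): force on a finger pad.
Only numpy, scipy, OpenCV 4.12 (cv2) and the standard library are available. Lean on these libraries where they do the work, as an engineer would, in place of code of your own. Each camera call takes 0.05 s, during which the arm holds its last target. There are 200 camera calls.

## Working session

There is one attempt and no reset: what is moved stays moved. The work goes in short steps, each a Python script; the robot and the scene stay as the last script left them, time stands still between calls to the robot, and variables do not carry over. Pictures are saved under pics/ and viewed, at most 10 in all, crops included, and the job is handed in when it is done.

```bash
mkdir -p pics; ls
cat > h.py <<'E'
import numpy as np, cv2
from bench import env, eoat, solver, eyes, order, sensors
def world(p, uv, z=None):
    """pixel -> world point using depth (or given depth)"""
    u,v=[int(round(a)) for a in uv]
    if z is None:
        w=p["range_z"][max(v-1,0):v+2,max(u-1,0):u+2]; w=w[w>0]
        if len(w)==0: return None
        z=np.median(w)
    x,y=cv2.undistortPoints(np.array([[uv]],float),np.array(p["mtx"]),np.array(p["distortion"]))[0,0]
    c=np.array([x*z,-y*z,-z,1])
    return (np.linalg.inv(p["view"])@c)[:3]
def cloud(p):
    zz=p["range_z"]; v,u=np.nonzero(zz>0); z=zz[v,u]
    xy=cv2.undistortPoints(np.stack([u,v],1).astype(float)[:,None],np.array(p["mtx"]),np.array(p["distortion"]))[:,0]
    c=np.stack([xy[:,0]*z,-xy[:,1]*z,-z,np.ones_like(z)],1)
    return (c@np.linalg.inv(p["view"]).T)[:,:3],u,v
E
python3 - <<'E'
from h import *
for c in ("side","top"):
    p=eyes.capture(c); cv2.imwrite(f"pics/{c}0.png",p["pixels"][:,:,::-1])
    print(c,"cam",np.linalg.inv(p["view"])[:3,3])
    for n in ("cabinet","active_hinge","active_pull","bolt_tab"):
        print(n,[(np.round(d["uv"],1),round(d["score"],2),world(p,d["uv"])) for d in eyes.landmark_of(n,p)[:2]])
    np.savez(f"{c}0.npz",**{k:p[k] for k in("pixels","range_z","mtx","distortion","view")})
E
```

```text
pics
side cam [0.23287264 0.77551818 0.54999493]
cabinet []
active_hinge [(array([250.2, 231. ]), 0.86, array([ 0.62886453,  0.20343274, -0.00156699]))]
active_pull [(array([292.2, 172.9]), 0.93, array([0.56191961, 0.12382634, 0.14050355]))]
bolt_tab []
top cam [0.26103935 0.20364274 0.88057774]
cabinet [(array([275.5, 185.5]), 0.67, array([0.61656288, 0.12436948, 0.16520291]))]
active_hinge [(array([240.9, 216.7]), 0.63, array([0.59070116, 0.19570095, 0.08277317]))]
active_pull [(array([283.6, 213. ]), 0.63, array([0.5618467 , 0.1141639 , 0.15442981])), (array([239.4, 214.3]), 0.56, array([0.5912225 , 0.1985221 , 0.09512113]))]
bolt_tab []
```

View pics/side0.png

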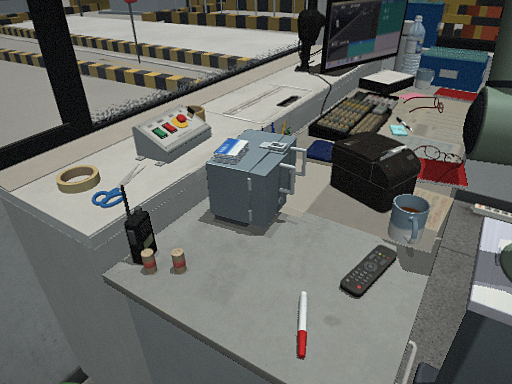

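View pics/top0.png

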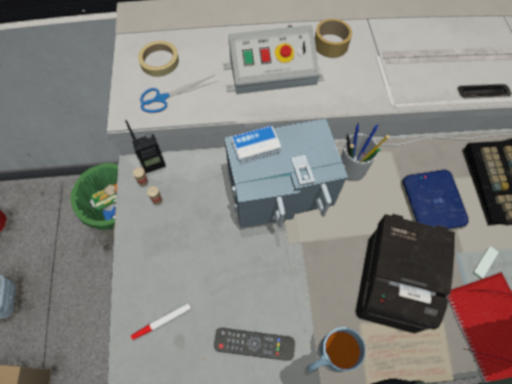

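Run:
```python
from h import *
for c in ("top","side"):
    p=dict(np.load(f"{c}0.npz")); P,u,v=cloud(p)
    near=(P[:,0]>.4)&(P[:,0]<.95)&(abs(P[:,1])<.4)
    s=near&(abs(P[:,2]-.165)<.004); r=cv2.minAreaRect(P[s,:2].astype(np.float32)*1000); print(c,"roof",s.sum(),r, np.median(P[s,2]))
    for lo,hi in((.01,.02),(.03,.06),(.06,.1),(.1,.13),(.13,.15),(.15,.162),(.167,.19),(.19,.5)):
        s=near&(P[:,2]>lo)&(P[:,2]<hi)
        if s.sum(): print(lo,hi,s.sum(),P[s].min(0).round(3),P[s].max(0).round(3))
```

```text
top roof 5690 ((772.1093139648438, 103.06182861328125), (362.2353820800781, 233.51100158691406), 2.505972385406494) 0.16531783896676228
0.01 0.02 2061 [ 0.4  -0.4   0.01] [0.831 0.4   0.02 ]
0.03 0.06 3175 [ 0.4  -0.4   0.03] [0.831 0.4   0.06 ]
0.06 0.1 5647 [ 0.4  -0.4   0.06] [0.95 0.4  0.1 ]
0.1 0.13 14077 [ 0.4 -0.4  0.1] [0.95 0.4  0.13]
0.13 0.15 6493 [ 0.4  -0.22  0.13] [0.949 0.218 0.15 ]
0.15 0.162 1446 [ 0.4  -0.13  0.15] [0.95  0.217 0.162]
0.167 0.19 2340 [ 0.59  -0.013  0.167] [0.95  0.216 0.19 ]
0.19 0.5 90 [0.676 0.022 0.19 ] [0.949 0.198 0.201]
side roof 2012 ((775.4310302734375, 108.86502075195312), (361.0677490234375, 229.05345153808594), 4.842560768127441) 0.1640052492180481
0.01 0.02 814 [ 0.4   -0.397  0.01 ] [0.829 0.4   0.02 ]
0.03 0.06 2441 [ 0.4  -0.4   0.03] [0.831 0.4   0.06 ]
0.06 0.1 4040 [ 0.4  -0.4   0.06] [0.95 0.4  0.1 ]
0.1 0.13 6107 [ 0.4 -0.4  0.1] [0.95 0.4  0.13]
0.13 0.15 2620 [ 0.4   -0.216  0.13 ] [0.949 0.22  0.15 ]
0.15 0.162 973 [ 0.402 -0.122  0.15 ] [0.95  0.221 0.162]
0.167 0.19 917 [0.61  0.023 0.167] [0.95  0.208 0.189]
0.19 0.5 12 [0.933 0.024 0.19 ] [0.949 0.028 0.2  ]
```

```bash
cat > fit.py <<'E'
from h import *
from scipy.optimize import least_squares
def box(q,lo,hi):
    c=(np.array(lo)+hi)/2; h=(np.array(hi)-lo)/2; d=abs(q-c)-h
    return np.linalg.norm(np.maximum(d,0),axis=1)+np.minimum(d.max(1),0)
def sdf(t,P):
    x,y,yaw,a=t; c,s=np.cos(yaw),np.sin(yaw)
    q=(P-[x,y,0])@np.array([[c,-s,0],[s,c,0],[0,0,1]])
    def bar(yb,q):  # pull bar, vertical
        r=np.hypot(q[:,0]+(.127 if yb>0 else .122),q[:,1]-yb)-.005
        return np.maximum(r,abs(q[:,2]-.119)-.039)
    # door frame: rotate by -a(clockwise opening) about the hinge
    d=q-[-.055,.11,0]; ca,sa=np.cos(a),np.sin(a)
    d=d@np.array([[ca,sa,0],[-sa,ca,0],[0,0,1]]).T if False else np.c_[ca*d[:,0]-sa*d[:,1],sa*d[:,0]+ca*d[:,1],d[:,2]]
    qd=d+[-.055,.11,0]
    D=[box(q,[-.055,-.11,0],[.055,.11,.165]),box(q,[-.09,-.11,.023],[-.055,.01,.164]),
       box(qd,[-.095,0,.023],[-.055,.11,.164]),bar(.03,qd),bar(-.06,q),
       box(q,[-.089,-.041,.165],[-.025,-.011,.174])]
    return np.min(D,axis=0)
def fit(P,t0):
    f=lambda t:np.clip(sdf(t,P),-.02,.02)
    r=least_squares(f,t0,loss="soft_l1",f_scale=.002,x_scale=[.01,.01,.05,.05],diff_step=1e-4,bounds=([.3,-.3,-1.5,-.02],[1,.4,1.5,2]))
    return r.x,np.median(abs(f(r.x)))
E
python3 - <<'E'
from fit import *
A=[]
for c in("top","side"):
    p=eyes.capture(c); m=eyes.silhouettes("cabinet",p); n=eyes.silhouettes("active_door",p)
    print(c,[(d["score"],d["mask"].sum()) for d in m[:3]],[(d["score"],d["mask"].sum()) for d in n[:3]])
    M=m[0]["mask"].copy()
    for d in n[:1]: M|=d["mask"]
    M=cv2.erode(M.astype(np.uint8),np.ones((3,3)))>0
    P,u,v=cloud(p); P=P[M[v,u]&(P[:,2]>.02)]; A.append(P)
for P in A+[np.vstack(A)]:
    for yaw in(-.25,.25): print(len(P),*fit(P,[.67,.1,yaw,.03]))
E
```

```text
top [(0.83, np.int64(10102))] [(0.91, np.int64(2530))]
side [(0.8, np.int64(7384))] [(0.97, np.int64(2409))]
9588 [ 0.683526    0.09443708 -0.0450912  -0.02      ] 0.0020211118434539654
9588 [0.66108562 0.09757433 0.18766048 0.47451353] 0.0016339034614396286
6804 [0.69682611 0.10323275 0.13703721 0.05034266] 0.000756356833987594
6804 [0.66442859 0.0989911  0.12107509 0.16488743] 0.001542324452393877
16392 [0.69781614 0.10326382 0.13957918 0.04952728] 0.0010413837918365858
16392 [0.66317406 0.09875297 0.14866196 0.12025837] 0.0015526679642272612
```

```bash
cat >> h.py <<'E'
CX,CY,YAW,A0=0.6975,0.1033,0.139,0.05
def cab(x,y):
    c,s=np.cos(YAW),np.sin(YAW); return np.array([CX+c*x-s*y,CY+s*x+c*y])
def pull(a):
    x,y=-.072,-.080; c,s=np.cos(a),np.sin(a)
    return cab(-.055+c*x+s*y,.11-s*x+c*y)
E
python3 - <<'E'
from h import *
print(sensors.current_t(),sensors.current_orientation(),pull(A0),pull(1.55),cab(-.08,.029))
for off in(0,np.pi,-np.pi):
    for a in(A0,.6,1.1,1.65):
        q=solver.solve_ik([*pull(a),.118],[np.pi,0,YAW-a+off]); print(off,a,None if q is None else np.round(q,2))
    print(solver.solve_ik([*cab(-.08,.029),.127],[np.pi,0,YAW+off]))
E
```

```text
0.8 [-3.14157964e+00 -5.46950164e-06  3.28817600e-01] [0.56318523 0.11853574] [0.53735245 0.26297198] [0.61425356 0.12093607]
0 0.05 [ 0.08  0.47 -0.28  0.82  0.    3.13]
0 0.6 [ 0.17  0.43 -0.35  0.79  0.   -2.51]
0 1.1 [ 0.27  0.45 -0.31  0.81  0.   -1.92]
0 1.65 [ 0.34  0.52 -0.19  0.86  0.   -1.29]
[ 0.07656079  0.545829   -0.1269027   0.89806463  0.          3.07915344]
3.141592653589793 0.05 [ 0.08  0.47 -0.28  0.82  0.   -0.01]
3.141592653589793 0.6 [ 0.17  0.43 -0.35  0.79  0.    0.63]
3.141592653589793 1.1 [ 0.27  0.45 -0.31  0.81  0.    1.23]
3.141592653589793 1.65 [ 0.34  0.52 -0.19  0.86  0.    1.85]
[ 0.07656079  0.545829   -0.1269027   0.89806463  0.         -0.06243921]
-3.141592653589793 0.05 [ 0.08  0.47 -0.28  0.82  0.   -0.01]
-3.141592653589793 0.6 [ 0.17  0.43 -0.35  0.79  0.    0.63]
-3.141592653589793 1.1 [ 0.27  0.45 -0.31  0.81  0.    1.23]
-3.141592653589793 1.65 [ 0.34  0.52 -0.19  0.86  0.    1.85]
[ 0.07656079  0.545829   -0.1269027   0.89806463  0.         -0.06243921]
```

Run:
```python
from h import *
o=lambda a:[np.pi,0,YAW-a+np.pi]
env.move_ptp([*pull(A0),.25],o(A0))
eoat.set_gripper(.04)
print(sensors.current_t())
p=eyes.capture("wrist"); print(np.round(p["tool_from_camera"],3))
cv2.imwrite("pics/w1.png",p["pixels"][:,:,::-1])
hit=env.move_straight([*pull(A0),.118],velocity=.1,force_limit=8)
print(hit,sensors.current_tcp_pos(),sensors.current_wrist_force(),sensors.current_t())
if not hit:
    eoat.set_gripper(.016)
    print(sensors.current_finger_gap(),sensors.current_finger_force(),sensors.current_wrist_force(),sensors.current_t())
p=eyes.capture("side"); cv2.imwrite("pics/s1.png",cv2.resize(p["pixels"][90:250,180:380,::-1],None,fx=3,fy=3))
```

```text
3.95
[[-0.     0.964  0.265  0.067]
 [ 1.     0.     0.    -0.001]
 [ 0.     0.265 -0.964 -0.142]
 [ 0.     0.     0.     1.   ]]
False [0.56373745 0.11857801 0.11867474] [ 0.30889123 -0.47827218  0.11745254] 5.4667
0.01581794201506451 0.0 [ 0.73197933  0.19421616 -1.2504757 ] 5.825
```

View pics/s1.png

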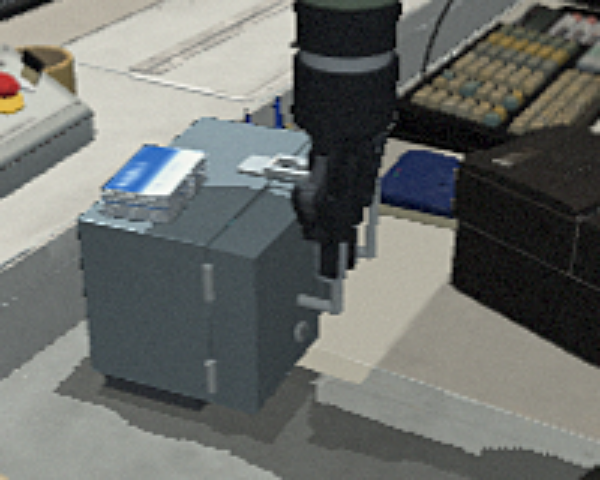

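View pics/w1.png

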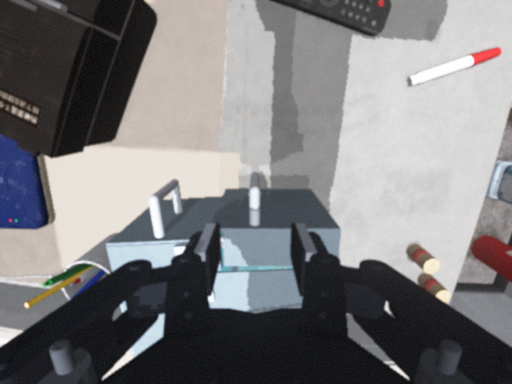

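The side crop shows the bar's lower end (340,300) emerging right between the fingertips (330,260). The wrist picture, taken before the descent, shows the bar (254,200) between the two fingers. The pull is caged, so I'll swing it.

Run:
```python
from h import *
o=lambda a:[np.pi,0,YAW-a+np.pi]
fm=0
for a in np.linspace(A0,1.6,11)[1:]:
    hit=env.move_straight([*pull(a),.118],o(a),velocity=.05,force_limit=20)
    f=sensors.current_wrist_force(); print(round(a,2),hit,np.round(f,1),round(sensors.current_t(),2))
    if hit: break
p=eyes.capture("side"); cv2.imwrite("pics/s2.png",cv2.resize(p["pixels"][90:250,180:380,::-1],None,fx=3,fy=3))
```

```text
0.2 False [ 0.8 -0.4  0.4] 6.36
0.36 False [ 0.2 -0.5  0.5] 6.84
0.52 False [1.  0.4 0.4] 7.33
0.67 False [-0.6 -0.1  0.1] 7.81
0.82 False [-0.5  0.8  0.5] 8.29
0.98 False [ 0.  -0.5 -0.2] 8.78
1.14 False [0.2 0.9 0.4] 9.26
1.29 False [ 0.9 -1.1 -0. ] 9.74
1.44 False [-0.7  0.9  0.5] 10.22
1.6 False [ 1.1  0.  -0.3] 10.71
```

View pics/s2.png

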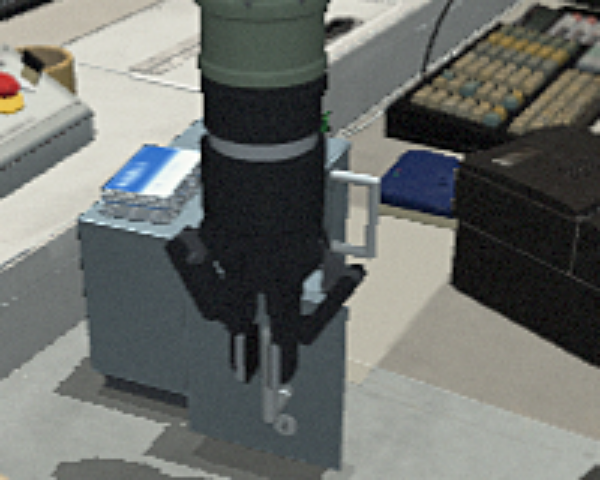

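The side crop shows the left door open at about a right angle, with the bar (270,380) still between the fingers. I'll release, lift, and measure the tab.

Run:
```python
from fit import *
eoat.set_gripper(.028)
x,y,z=sensors.current_tcp_pos()
env.move_straight([x,y,.27],velocity=.15)
eoat.set_gripper(0.0)
env.move_ptp([*cab(-.2,.0),.32],[np.pi,0,YAW+np.pi])
for c in ("top","side"):
    p=eyes.capture(c)
    for n in("bolt_tab","active_pull"):
        print(c,n,[(np.round(d["uv"]),round(d["score"],2),world(p,d["uv"])) for d in eyes.landmark_of(n,p)[:2]])
    m=eyes.silhouettes("bolt_tab",p); print([(d["uv"],d["score"],d["mask"].sum()) for d in m[:2]])
    cv2.imwrite(f"pics/{c}3.png",p["pixels"][:,:,::-1])
print("expected tab",cab(-.077,.028),pull(1.55),sensors.current_t())
p=eyes.capture("wrist"); cv2.imwrite("pics/w3.png",p["pixels"][:,:,::-1])
print([(d["uv"],d["score"]) for d in eyes.landmark_of("bolt_tab",p)[:2]])
t=np.array(sensors.current_tcp_pos()); from scipy.spatial.transform import Rotation as R
T=np.eye(4);T[:3,:3]=R.from_euler("xyz",sensors.current_orientation()).as_matrix();T[:3,3]=t
p["view"]=np.linalg.inv(T@p["tool_from_camera"])
for d in eyes.landmark_of("bolt_tab",p)[:2]: print(world(p,d["uv"]))
```

```text
top bolt_tab [(array([279., 187.]), 0.58, array([0.62139908, 0.11582231, 0.14758872]))]
top active_pull [(array([211., 236.]), 0.77, array([0.54030141, 0.25677316, 0.12013468]))]
[([277.1, 187.1], 0.51, np.int64(188))]
side bolt_tab [(array([274., 162.]), 0.45, array([0.61958989, 0.10897208, 0.14506221]))]
side active_pull [(array([268., 207.]), 0.76, array([0.54001201, 0.26828151, 0.13931639]))]
[([279.9, 164.3], 0.74, np.int64(188)), ([266.6, 209.5], 0.36, np.int64(3274))]
expected tab [0.61736318 0.12036137] [0.53735245 0.26297198] 14.675
[]
```

View pics/top3.png

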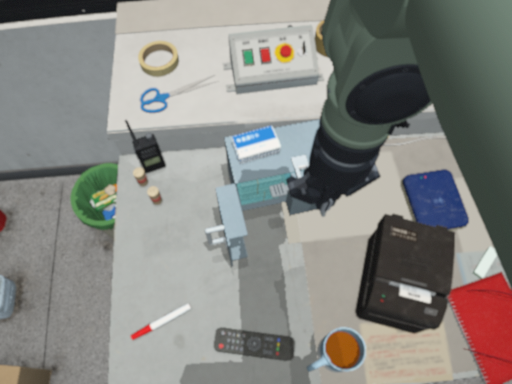

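View pics/w3.png

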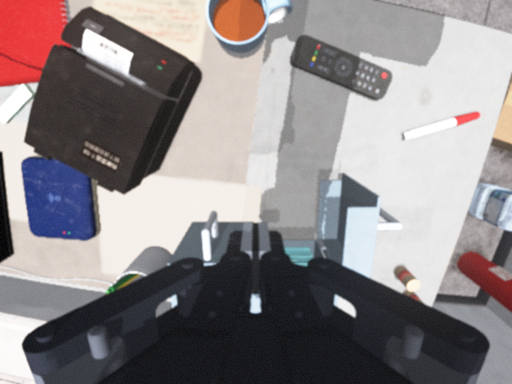

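The top picture shows the left door wide open (230,220), and the tab's position agrees with the fitted model (0.617, 0.120, 0.148) within a few mm. Now I'll press the tab.

Run:
```python
from h import *
q=cab(-.079,.029)
env.move_ptp([*q,.25],[np.pi,0,YAW+np.pi])
env.move_straight([*q,.165],velocity=.1,force_limit=8)
print(sensors.current_tcp_pos(),sensors.current_wrist_force())
for z in(.155,.150,.146,.142,.138,.134,.131,.128,.126):
    hit=env.move_straight([*q,z],velocity=.03,force_limit=22)
    print(z,hit,np.round(sensors.current_tcp_pos(),4),np.round(sensors.current_wrist_force(),1))
    if hit: break
env.dwell(.3)
print(sensors.current_t())
```

```text
[0.61576763 0.12107592 0.16585201] [0.14987604 0.35509269 0.71094762]
0.155 False [0.6151 0.121  0.1547] [ 0.4 -0.8 -0. ]
0.15 False [0.615  0.1211 0.1497] [0.2 0.  0.2]
0.146 False [0.6152 0.121  0.1459] [ 0.3 -0.3 -0.1]
0.142 False [0.615  0.121  0.1417] [-0.  -0.6  0.6]
0.138 False [0.615  0.121  0.1376] [ 0.  -0.2  0.1]
0.134 False [0.6151 0.121  0.1336] [0.4 0.6 0.1]
0.131 False [0.6151 0.121  0.1307] [-0.8 -0.6  0.1]
0.128 False [0.6149 0.121  0.1275] [0.8 0.2 0.6]
0.126 False [0.6151 0.1211 0.1258] [-0.3  0.3 -0.9]
19.4333
```

Run:
```python
from h import *
print(sensors.current_finger_gap())
p=eyes.capture("side"); a=p["pixels"][110:230,210:330,::-1]
x,y,z=sensors.current_tcp_pos()
env.move_straight([x,y,.25],velocity=.15)
p=eyes.capture("side"); b=p["pixels"][110:230,210:330,::-1]
cv2.imwrite("pics/s4.png",cv2.resize(np.hstack([a,b]),None,fx=3.3,fy=3.3,interpolation=cv2.INTER_CUBIC))
env.move_ptp([*cab(-.25,.03),.30],[np.pi,0,YAW])
t=np.array(sensors.current_tcp_pos()); from scipy.spatial.transform import Rotation as R
T=np.eye(4);T[:3,:3]=R.from_euler("xyz",sensors.current_orientation()).as_matrix();T[:3,3]=t
w=eyes.capture("wrist"); w["view"]=np.linalg.inv(T@w["tool_from_camera"])
cv2.imwrite("pics/w4.png",w["pixels"][:,:,::-1])
print([(d["uv"],d["score"],world(w,d["uv"])) for d in eyes.landmark_of("bolt_tab",w)[:2]])
np.savez("w4.npz",**{k:w[k] for k in("pixels","range_z","mtx","distortion","view")})
for c in("top","side"):
    p=eyes.capture(c)
    np.savez(f"{c}4.npz",**{k:p[k] for k in("pixels","range_z","mtx","distortion","view")})
    print(c,[(d["uv"],d["score"],world(p,d["uv"])) for d in eyes.landmark_of("bolt_tab",p)[:2]])
print(sensors.current_t())
```

```text
9.11212092146192e-05
[([275.7, 58.8], 0.57, array([0.57527992, 0.09345268, 0.13035806]))]
top [([294.0, 209.5], 0.41, array([0.57658815, 0.08999724, 0.13271165]))]
side [([295.5, 171.8], 0.48, array([0.56495384, 0.10093148, 0.13154007]))]
23.4417
```

View pics/s4.png

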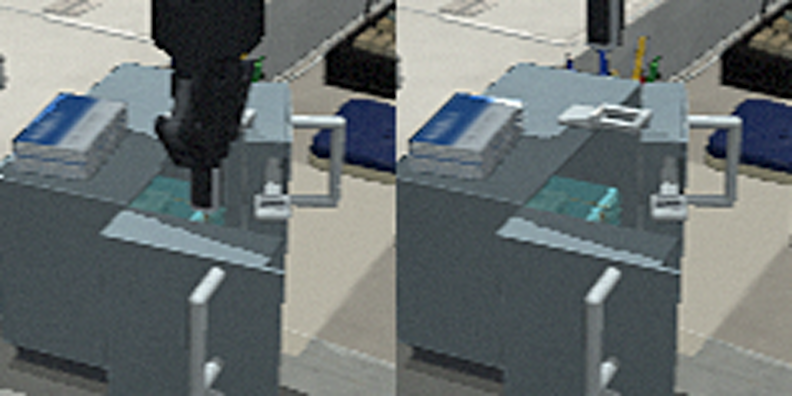

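View pics/w4.png

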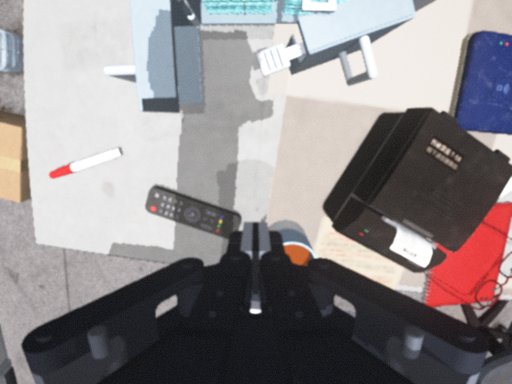

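The pictures show the bolt went down and the right door is already ajar, with its tab at wrist pixel (276,59). But the tab may have slipped away before full travel, so I'll measure its height against the door tops (z 164).

Run:
```python
from h import *
for c in("w","top","side"):
    p=dict(np.load(f"{c}4.npz")); P,u,v=cloud(p)
    s=(np.hypot(P[:,0]-.572,P[:,1]-.097)<.024)&(P[:,2]>.12)&(P[:,2]<.152)
    h,e=np.histogram(P[s,2],np.arange(.12,.153,.002)); print(c,s.sum(),h)
    k=e[h.argmax()]; t=s&(abs(P[:,2]-k-.001)<.003); print(" tab z",np.median(P[t,2]),P[t].mean(0), cv2.minAreaRect(P[t,:2].astype(np.float32)*1000))
    # references: door tops
    d=(P[:,0]>.5)&(P[:,0]<.64)&(P[:,1]>-.03)&(P[:,1]<.3)&(abs(P[:,2]-.164)<.006); print(" door tops",d.sum(),np.median(P[d,2]))
```

```text
w 808 [  0   0   6  33 309 446  14   0   0   0   0   0   0   0   0   0]
 tab z 0.13023623079282332 [0.57554801 0.09483668 0.13019982] ((576.3155517578125, 93.68487548828125), (25.40349006652832, 37.469154357910156), 29.96602439880371)
 door tops 7851 0.16359686127156092
top 138 [ 1  0  0  4 26 67 37  3  0  0  0  0  0  0  0  0]
 tab z 0.1311912307627921 [0.57559457 0.10089992 0.13116478] ((575.1845703125, 97.63542175292969), (25.365259170532227, 30.519302368164062), 29.370084762573242)
 door tops 1258 0.16467493018863189
side 97 [ 0  1  8 13 37 38  0  0  0  0  0  0  0  0  0  0]
 tab z 0.13003178181159136 [0.57346463 0.09801431 0.12993626] ((574.6554565429688, 94.79348754882812), (23.801856994628906, 40.74949645996094), 28.19674301147461)
 door tops 954 0.16322691653318183
```

All three cameras put the tab about 33.5 mm below the door tops, so travel is about 17.4 mm, which is enough. The door is at about 0.37 rad. One more gentle press will add margin.

Run:
```python
from h import *
Y=YAW+.37; q=np.array([.575,.096]); o=[np.pi,0,Y+np.pi]
env.move_ptp([*q,.22],o)
env.move_straight([*q,.140],velocity=.1,force_limit=6)
hit=env.move_straight([*q,.1275],velocity=.02,force_limit=12)
print(hit,sensors.current_tcp_pos(),sensors.current_wrist_force())
env.dwell(.3)
env.move_straight([*q,.25],velocity=.12)
env.move_ptp([*cab(-.25,.03),.30],[np.pi,0,YAW])
for c in("top","side"):
    p=eyes.capture(c); P,u,v=cloud(p)
    s=(np.hypot(P[:,0]-.574,P[:,1]-.095)<.022)&(P[:,2]>.12)&(P[:,2]<.152)
    d=(P[:,0]>.5)&(P[:,0]<.64)&(P[:,1]>-.03)&(P[:,1]<.3)&(abs(P[:,2]-.164)<.006)
    print(c,s.sum(),np.median(P[s],0),np.median(P[d,2]))
    cv2.imwrite(f"pics/{c}5.png",cv2.resize(p["pixels"][100:280,160:400,::-1],None,fx=2.5,fy=2.5))
print(sensors.current_t())
```

```text
False [0.5753358  0.09621404 0.12796726] [-0.04937903  0.55457386  5.05030375]
top 135 [0.57572882 0.10145243 0.12883657] 0.16470510802260557
side 97 [0.57194865 0.10194254 0.1270603 ] 0.16324024097633483
32.6583
```

View pics/side5.png

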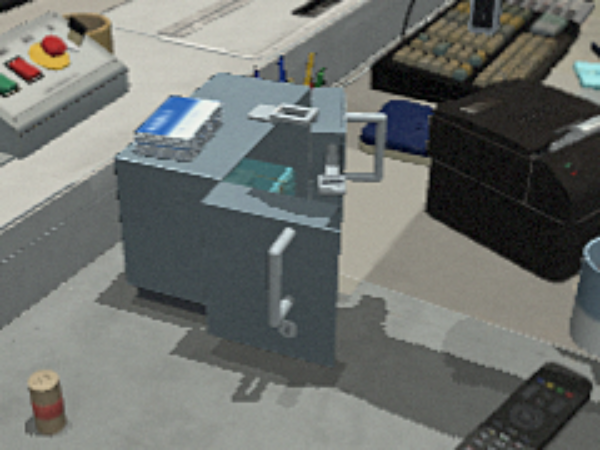

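The picture shows the left door wide open (290,280), the right door ajar with its tab low (330,183), and the robot clear of everything.

```bash
python3 -c "
from h import *
print(order.sign_off())"
```

```text
the job is handed in; nothing more can be done
None
```

Job handed in: the left door stands at about a right angle, the bolt is down about 20 mm, the right door is ajar at about 0.37 rad and the arm is clear; these are my camera estimates, and no verdict came back.

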